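# Close and pin the bangle roller's support arm

### The arm

A 6-joint arm with a two-finger parallel gripper is mounted at the origin on the work surface. World frame = base frame: x ahead of the robot, y to its left, z up, the work surface at z = 0. Lengths are in m, angles in rad, forces in N, time in s.
With the tool pointing down it reaches from about 0.3 to 0.775 m from the base axis. Payload 14.6 kg.
Tool frame: the origin (TCP) lies between the finger pads; the fingertips stand 19 mm ahead of it and the grasp point (between the pads) is the TCP (tip_extent is the distance from the TCP to the fingertips, in m); y points along the fingers, x is the direction in which the jaws open and shut, and the axes are right-handed (so a half turn about y gives the same grasp; the last joint's range is limited). The gripper opens to 94 mm and grips with 3 to 60 N. Pads are 16 mm wide; open, the fingers measure 119 mm over their backs; the gripper's body (75 mm by 177 mm) begins 78 mm behind the grasp point.
Start: joints at [-1.324, 0.3, 1.521, -0, 1.321, -0.067], TCP at [0.17, -0.523, 0.224] pointing down, gripper open.
Joint ranges: [-3.03, 3.03], [-0.79, 2.21], [0.23, 2.52], [-1.04, 4.18], [0, 3.07], [-2.55, 2.55]. Speed limits (rad/s): [2.22, 2.22, 2.57, 3.14, 3.14, 3.14].

### API

Orientations are given as [roll, pitch, yaw] about the fixed x, y, z axes, in that order (R = Rz(yaw) Ry(pitch) Rx(roll)).
In Python, from station import * gives the robot as it stands.
- The arm moves only by the shell command python3 -m pendant 'ROWS' [OPENING] [FORCE]. ROWS is a JSON object of lists of equal length, an entry for each row: "translation": the shift along the tool's x, y, z each as a share of 0.5 m, from -1 to 1, a list of three; "rot": the turn, a rotation vector about the tool's x, y, z each as a share of 90 degrees, from -1 to 1, a list of three. In form: {"translation": [[x, y, z], ...], "rot": [[ax, ay, az], ...]}. A call has 1 to 8 rows; each row is the pose to reach, as a shift and turn from the pose measured when the call began, along the tool's axes at that moment; what a row does not reach only later rows make up. A row lasts 1/12 s, in which the tool goes at most 41.7 mm and 7.16 degrees, less where a joint would pass 70% of its speed; a pose out of reach is approached as far as the arm can. A call with a number of a shift or a turn outside -1 to 1 is refused whole. A call with a gripper value outside its range is refused whole. OPENING is the opening, from 0 (shut) to 1 (fully open), set as the call begins (- or left out, the last holds). The fingers move at their own pace and stop on an object; FORCE is the grip in N (left out, the last holds). Time passes only in rows, so rows that repeat a pose let the fingers close. It gives the time, the measured TCP pose, the force and the opening at its end, in the units of the state.
- get_obs(): the state, without advancing time (a new reading comes with each control period).
- camera(name): name is "side" or "top" or "wrist"; returns the picture (384x512x3 uint8, red, green, blue); there is no depth.
- camera_params(name): a dict with "mtx" (3x3 intrinsics, pixels), "distortion" ([k1, k2, p1, p2, k3] as OpenCV has them; the pictures are not rectified), "view" (4x4, takes a point from world to camera coordinates); the wrist camera has in their place "tool_from_camera" (4x4, takes a point from camera to tool coordinates, whose origin is the TCP and whose axes are the tool frame's). Camera axes: x right, y down, z forward; pixel columns grow to the right and rows downward; lengths in m; the calibration is good to about 2 mm. A picture is of the moment at which its call begins: read the wrist's pose just before it. camera_params takes no time and is no camera call.
- hand_in(): hands the job in, once; it reports no verdict.
The state is a dict: "time_s": time; "qpos": joint angles; "joint_vel": joint speeds; "tau": joint torques, N m; "ee_pos": TCP position; "eef_rot": TCP orientation; "force": force on the tool from outside, world axes, zero at the start; "moment": the same for the moment, N m; "grip_width": finger opening in m.
Only numpy, scipy, OpenCV 4.12 (cv2) and the standard library are available. Lean on these libraries where they do the work, as an engineer would, in place of code of your own. Each camera call takes 0.05 s, during which the arm holds its last target.

### The job

A finished bangle has just been lifted off the bangle roller, so the steel arm that supports its centre roll is still swung open. Swing the arm fully home into the fork of the latch post, then take the lock pin out of the wooden punch block and put it upright down through the fork and the arm until its flange rests on the fork. Leave the three dapping punches standing in the block.

Things in the scene. Friction and masses are not known exactly. Their poses are not given: they have to be found in the camera images.
- roller: Bangle roller bolted to the bench, green base 170 x 260 x 20 mm, yaw up to +-0.35 rad. Origin at bench level under the centre roll, z up; y runs from latch post (y -100 mm) to hinge post (y +100). The arm swings open towards its -x. Two outer rolls at x 36, y +-30, tops 86 mm up. A crank, arm 110 to 122 mm up, runs from (36, 30) to (96, 110), where its wooden knob reaches 165 mm up.
- gate (a joint): Support arm's angle, rad: 0 = home in the fork against a hard stop, holes in line; grows as it swings open, start 0.45 to 1.0, limit 1.45. Turns level, stays put, needs about 1 N at the knob. Steel bar 36 wide, 91 to 105 mm above the bench, 220 long, a 12 mm hole 200 mm from the hinge axis. At angle a, a point d from the axis lies at roller x = -d sin a, y = 100 mm - d cos a.
- hinge (a point): Point on the vertical hinge axis of the arm, at the arm's top face, 105 mm above the bench. Axes as roller.
- gate_knob (a point): Centre of the upright black knob for swinging the arm: fixed round cylinder, 22 mm diameter, 34 mm tall, from 118 to 152 mm above the bench (this point 135 mm), on a 10 mm stem. It stands on the arm's centre line 135 mm from the hinge axis, 65 mm from the arm's pin hole.
- fork_hole (a point): Centre of the pin hole's mouth on top of the latch post's fork, 118 mm above the bench, axes as roller. Two level cheeks 12 mm thick, 40 mm wide in y (106 to 118 and 78 to 90 mm up), joined by the post on the +x side, open to -x where the arm's end enters. A straight 12 mm hole, 1.5 mm chamfer, goes down through both cheeks; free space below them.
- pin_grip (a point): Centre of the grip of the loose steel lock pin: grip 24 mm diameter, 28 tall; below it a 14 mm neck, then a flat flange 28 diameter, 5 thick, underside 26 mm below this point; then a shank 10 diameter, 56 long, its last 10 mm tapering to 4. z runs from tip to grip. Starts upright in one of the block's holes, flange on the block, this point 86 mm above the bench. About 0.1 kg.
- pin_seat (a point): Centre of the underside of the lock pin's flange: 26 mm below the centre of the grip, 56 mm above the tip.
- block: Wooden punch block fixed on the bench, 190 (x) x 70 (y) x 60 (z) mm, origin at the centre of its underside, yaw up to +-0.5 rad. Four 12 mm holes straight down through it, in a row at x = -69, -23, 23, 69 mm, y = 0, hold the pin and the punches in an order that varies. Room for the fingers on the +y and -y sides of the row.
- punch1_ball (a point): Centre of the ball head (16 mm diameter) of a steel dapping punch, a plain 10 mm rod with a ball on top, no flange; 72 mm above the bench. Stays in the block.
- punch2_ball (a point): Centre of the ball head (20 mm diameter) of the second dapping punch, 74 mm above the bench. Stays in the block.
- punch3_ball (a point): Centre of the ball head (14 mm diameter) of the third dapping punch, 69 mm above the bench. Stays in the block.
Mind the look-alikes: they are no part of the job. What is shaped like the part that bears pin_grip but orange or yellow is not meant.

How it is judged:
By the outcome, as a careful person would: the job done as asked, in the order asked, and still so for the second after the job is handed in, with the robot touching nothing.
It also fails if it takes over 58 s, if anything falls off the work surface, if the arm or the gripper's body presses on something with over 40 N, if the wrist force passes 120 N, or if a joint passes its speed limit or range.

## Working session

There is one attempt and no reset: what is moved stays moved. The work goes in short steps, Python scripts to look and compute and a shell command to move; the robot and the scene stay as the last step left them, time stands still between calls to the robot, and variables do not carry over. Pictures are saved under pics/ and viewed, and the job is handed in when it is done.

```bash
mkdir -p pics; ls
python3 - <<'E'
from station import *
import cv2, numpy as np
o=get_obs();print(o)
for n in ["side","top","wrist"]:
    im=camera(n);cv2.imwrite(f"pics/{n}0.png",im[:,:,::-1]);p=camera_params(n);print(n,{k:np.round(v,4).tolist() for k,v in p.items()})
E
```

```text
pics
{'time_s': 0.0, 'qpos': array([-1.32356073e+00,  3.00471792e-01,  1.52159529e+00, -4.23360165e-05,
        1.32070168e+00, -6.66021327e-02]), 'joint_vel': array([ 3.18294248e-04, -1.04177219e-03, -9.87828391e-04,  2.93165840e-05,
        2.60333358e-03,  1.21380388e-04]), 'tau': array([ 2.63013448e-03, -5.31798470e+01, -3.52729261e+01,  7.09083793e-02,
        2.43888900e-02, -9.54641678e-05]), 'ee_pos': array([ 0.16971658, -0.52289917,  0.22387993]), 'eef_rot': array([-1.57075897e+00,  1.17623222e-03, -1.25694807e+00]), 'force': array([ 0.47490842,  0.37827369, -0.13646549]), 'moment': array([ 0.03573876, -0.06496506, -0.02940268]), 'grip_width': 0.09391549626093272}
side {'mtx': [[413.2275, 0.0, 247.4185], [0.0, 413.2275, 190.5296], [0.0, 0.0, 1.0]], 'distortion': [-0.033, 0.0, 0.0, 0.0, 0.0], 'view': [[0.9798, -0.1989, 0.0184, -0.5118], [-0.0854, -0.5007, -0.8614, 0.1305], [0.1806, 0.8424, -0.5076, 0.9976], [0.0, 0.0, 0.0, 1.0]]}
top {'mtx': [[474.4915, 0.0, 266.4217], [0.0, 474.4915, 202.4699], [0.0, 0.0, 1.0]], 'distortion': [-0.1785, 0.0, 0.0, 0.0, 0.0], 'view': [[0.081, -0.9967, 0.0006, -0.0888], [-0.9767, -0.0795, -0.1994, 0.5206], [0.1988, 0.0155, -0.9799, 1.2842], [0.0, 0.0, 0.0, 1.0]]}
wrist {'mtx': [[343.5145, 0.0, 249.0663], [0.0, 343.5145, 185.5448], [0.0, 0.0, 1.0]], 'distortion': [-0.0504, 0.0, 0.0, 0.0, 0.0], 'tool_from_camera': [[1.0, 0.0011, 0.0003, -0.0001], [0.0, -0.2612, 0.9653, -0.1591], [0.0012, -0.9653, -0.2612, 0.0773], [0.0, 0.0, 0.0, 1.0]]}
```

View pictures.

View pics/side0.png

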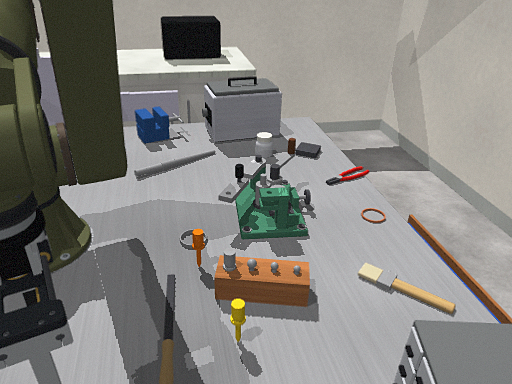

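View pics/top0.png

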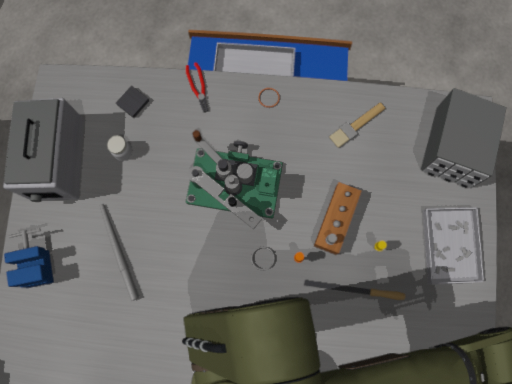

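View pics/wrist0.png

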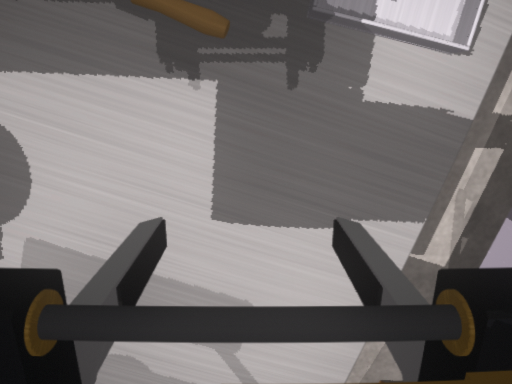

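Run:
```python
import cv2
t=cv2.imread("pics/top0.png");
cv2.imwrite("pics/top_r.png",cv2.resize(t[120:240,180:300],None,fx=5,fy=5,interpolation=cv2.INTER_CUBIC))
cv2.imwrite("pics/top_b.png",cv2.resize(t[170:270,285:405],None,fx=5,fy=5,interpolation=cv2.INTER_CUBIC))
s=cv2.imread("pics/side0.png");
cv2.imwrite("pics/side_c.png",cv2.resize(s[150:350,170:330],None,fx=3,fy=3,interpolation=cv2.INTER_CUBIC))
```

```text
(no output)
```

View pics/top_r.png

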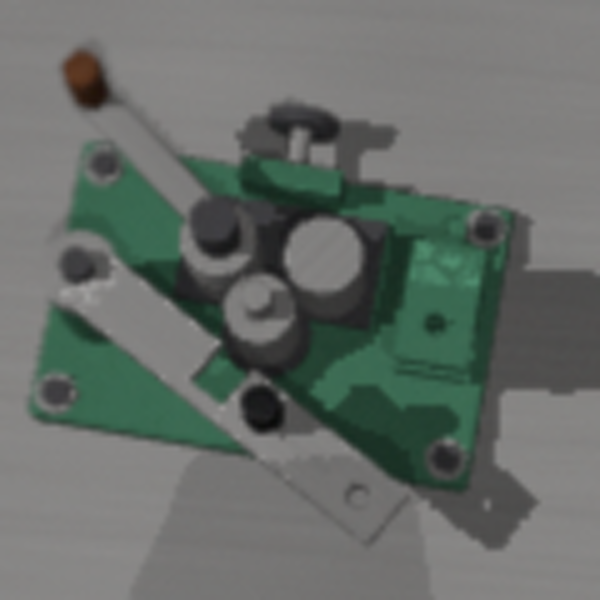

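View pics/top_b.png

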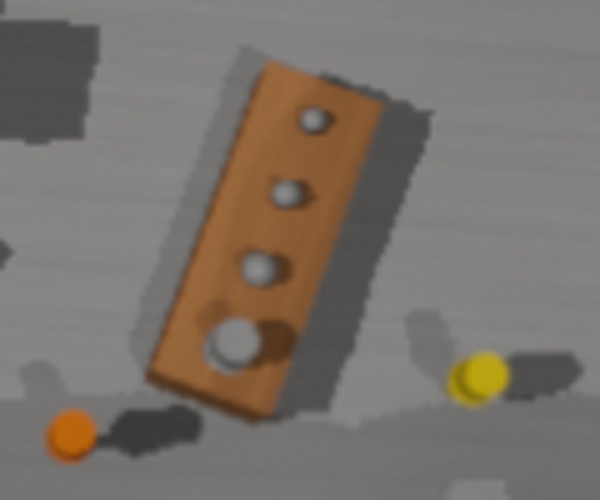

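View pics/side_c.png

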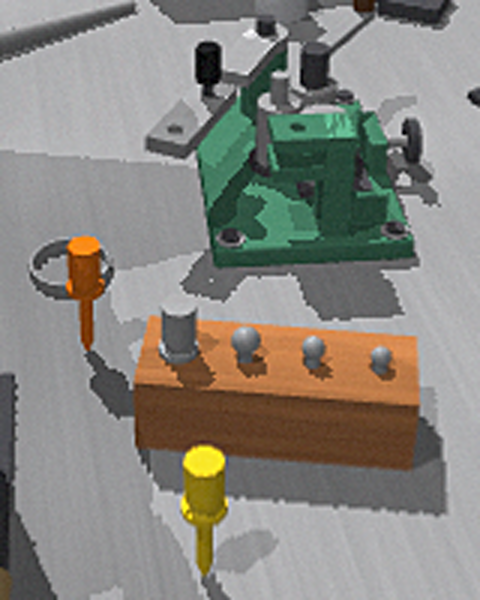

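```bash
cat > h.py <<'E'
import cv2, numpy as np
from station import *
from scipy.optimize import least_squares
from scipy.spatial.transform import Rotation as R
def cam(n,obs=None):
    p=camera_params(n)
    K=np.array(p["mtx"]);d=np.array(p["distortion"])
    if n=="wrist":
        T=np.eye(4);T[:3,:3]=R.from_euler("xyz",obs["eef_rot"]).as_matrix();T[:3,3]=obs["ee_pos"]
        V=np.linalg.inv(T@np.array(p["tool_from_camera"]))
    else: V=np.array(p["view"])
    return K,d,V
def proj(C,P):
    K,d,V=C
    P=np.atleast_2d(P)
    return cv2.projectPoints(P.reshape(-1,1,3).astype(float),cv2.Rodrigues(V[:3,:3])[0],V[:3,3],K,d)[0].reshape(-1,2)
def ray(C,uv,z):
    K,d,V=C
    n=cv2.undistortPoints(np.array([[uv]],float),K,d).ravel()
    Ri=V[:3,:3].T;c=-Ri@V[:3,3];r=Ri@np.array([n[0],n[1],1])
    return c+r*(z-c[2])/r[2]
def tool(obs,target): # shift in tool axes as share
    M=R.from_euler("xyz",obs["eef_rot"]).as_matrix()
    return M.T@(np.array(target)-obs["ee_pos"])/0.5
E
python3 - <<'E'
from h import *
t=cam("top");s=cam("side")
f5=lambda x,y,ox,oy:((x+.5)/5-.5+ox,(y+.5)/5-.5+oy)
f3=lambda x,y:((x+.5)/3-.5+170,(y+.5)/3-.5+150)
T={"fork":(f5(435,322,180,120),.118),"knob":(f5(263,402,180,120),.152),"ahole":(f5(357,494,180,120),.105),"roll":(f5(323,255,180,120),.086),
"pin":(f5(237,340,285,170),.100),"b1":(f5(258,268,285,170),.074),"b2":(f5(287,192,285,170),.072),"b3":(f5(314,119,285,170),.070)}
S={"fork":(f3(298,127),.118),"knob":(f3(208,47),.152),"ahole":(f3(175,129),.105),"pin":(f3(180,312),.100),"b1":(f3(246,340),.074),"b2":(f3(315,348),.072),"b3":(f3(381,357),.070)}
for k in T: print(k,ray(t,*T[k]).round(4), ray(s,*S[k]).round(4) if k in S else '')
def model(p):
    x,y,w,a=p;Rz=np.array([[np.cos(w),-np.sin(w)],[np.sin(w),np.cos(w)]])
    L={"fork":(0,-.1,.118),"knob":(-.135*np.sin(a),.1-.135*np.cos(a),.152),"ahole":(-.2*np.sin(a),.1-.2*np.cos(a),.105),"roll":(.036,-.03,.086)}
    return {k:np.r_[Rz@np.array(v[:2])+[x,y],v[2]] for k,v in L.items()}
def res(p):
    m=model(p);r=[]
    for k in m:
        r+=list(proj(t,m[k])[0]-T[k][0])
        if k in S: r+=list(proj(s,m[k])[0]-S[k][0])
    return r
r=least_squares(res,[.5,0,0,.7]);print(r.x.round(4),np.array(r.fun).round(1));print({k:v.round(4) for k,v in model(r.x).items()})
E
```

```text
fork [ 0.5635 -0.0438  0.118 ] [ 0.5642 -0.0457  0.118 ]
knob [0.5052 0.0416 0.152 ] [0.5059 0.0402 0.152 ]
ahole [ 0.4685 -0.0094  0.105 ] [ 0.4693 -0.0106  0.105 ]
roll [0.6045 0.0222 0.086 ] 
pin [ 0.4347 -0.2305  0.1   ] [ 0.436  -0.2378  0.1   ]
b1 [ 0.4791 -0.2432  0.074 ] [ 0.4803 -0.2436  0.074 ]
b2 [ 0.5235 -0.2575  0.072 ] [ 0.5251 -0.2578  0.072 ]
b3 [ 0.5668 -0.271   0.07  ] [ 0.5674 -0.2724  0.07  ]
[ 0.5724  0.055  -0.0876  0.5078] [ 0.3 -0.  -0.3 -0.2 -0.5 -0.2 -0.3 -0.5  0.6 -0.1 -0.1  0.1  0.1 -0.4]
{'fork': array([ 0.5637, -0.0446,  0.118 ]), 'knob': array([0.5055, 0.0428, 0.152 ]), 'ahole': array([ 0.469, -0.011,  0.105]), 'roll': array([0.6057, 0.022 , 0.086 ])}
```

Run:
```python
from h import *
o=get_obs();print(tool(o,(.5055,.0428,.245)).round(4), (-0.35+1.257)/(np.pi/2))
```

```text
[-0.8691 -0.0412  0.9881] 0.5774141335373962
```

```bash
python3 -m pendant '{"translation":[[-0.869,-0.041,0.988],[-0.869,-0.041,0.988],[-0.869,-0.041,0.988],[-0.869,-0.041,0.988],[-0.869,-0.041,0.988],[-0.869,-0.041,0.988],[-0.869,-0.041,0.988],[-0.869,-0.041,0.988]],"rot":[[0,-0.58,0],[0,-0.58,0],[0,-0.58,0],[0,-0.58,0],[0,-0.58,0],[0,-0.58,0],[0,-0.58,0],[0,-0.58,0]]}' 0.6 20
python3 - <<'E'
from h import *
o=get_obs();print(tool(o,(.5055,.0428,.245)).round(4), (-0.35-o["eef_rot"][2])/(np.pi/2))
E
```

```text
time_s: 0.82
ee_pos: [0.3402, -0.2347, 0.2349]
eef_rot: [-1.57, 0.0, -0.339]
force: [0.7, 0.3, -0.1]
grip_width: 0.0567
[ 0.1275 -0.0198  0.6333] -0.007171904351757505
```

```bash
python3 -m pendant '{"translation":[[0.128,-0.02,0.633],[0.128,-0.02,0.633],[0.128,-0.02,0.633],[0.128,-0.02,0.633],[0.128,-0.02,0.633],[0.128,-0.02,0.633],[0.128,-0.02,0.633],[0.128,-0.02,0.633]],"rot":[[0,0,0],[0,0,0],[0,0,0],[0,0,0],[0,0,0],[0,0,0],[0,0,0],[0,0,0]]}'
python3 - <<'E'
from h import *
o=get_obs();print(tool(o,(.5055,.0428,.245)).round(4))
print(tool(o,(.5055,.0428,.138)).round(4),o["ee_pos"])
im=camera("wrist");cv2.imwrite("pics/w1.png",im[:,:,::-1])
C=cam("wrist",o);print(proj(C,[[.5055,.0428,.152],[.5637,-.0446,.118],[.469,-.011,.105]]).round(0))
E
```

```text
time_s: 1.48
ee_pos: [0.5065, 0.0453, 0.245]
eef_rot: [-1.57, 0.0, -0.338]
force: [-0.3, -0.9, -0.0]
grip_width: 0.0564
[-0.0002  0.     -0.0054]
[-1.00e-04  2.14e-01 -5.60e-03] [0.50647572 0.04534203 0.2450175 ]
[[248. 200.]
 [339. 254.]
 [230. 248.]]
```

View pics/w1.png

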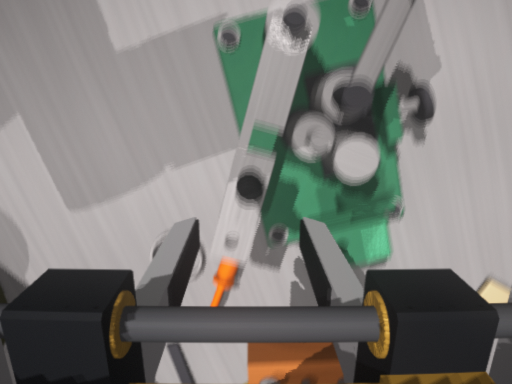

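```bash
python3 -m pendant '{"translation":[[0,0.06,-0.005],[0,0.06,-0.005],[0,0.06,-0.005],[0,0.06,-0.005]],"rot":[[0,0,0],[0,0,0],[0,0,0],[0,0,0]]}'
python3 - <<'E'
from h import *
o=get_obs();
print(tool(o,(.5055,.0428,.138)).round(4),o["ee_pos"])
im=camera("wrist");cv2.imwrite("pics/w2.png",im[:,:,::-1])
C=cam("wrist",o);print(proj(C,[[.5055,.0428,.152],[.5637,-.0446,.118],[.469,-.011,.105]]).round(0))
E
```

```text
time_s: 1.87
ee_pos: [0.5074, 0.0457, 0.2158]
eef_rot: [-1.569, 0.0, -0.337]
force: [0.0, -0.1, 0.7]
grip_width: 0.0563
[-0.0016  0.1557 -0.0069] [0.50735315 0.04565634 0.21583397]
[[246. 214.]
 [347. 271.]
 [228. 263.]]
```

View pics/w2.png

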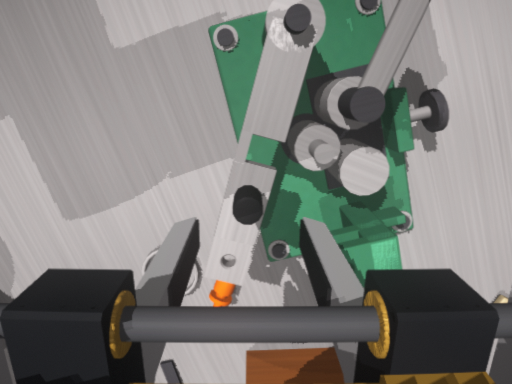

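```bash
python3 -m pendant '{"translation":[[-0.002,0.08,-0.007],[-0.002,0.154,-0.007],[-0.002,0.154,-0.007],[-0.002,0.154,-0.007],[-0.002,0.154,-0.007]],"rot":[[0,0,0],[0,0,0],[0,0,0],[0,0,0],[0,0,0]]}' 
python3 -m pendant '{"translation":[[0,0,0],[0,0,0],[0,0,0],[0,0,0],[0,0,0],[0,0,0]],"rot":[[0,0,0],[0,0,0],[0,0,0],[0,0,0],[0,0,0],[0,0,0]]}' 0.1 12
python3 - <<'E'
from h import *
o=get_obs();p=np.array([.5724,.055]);w=-.0876
g=o["ee_pos"];print(g)
for a in np.r_[.508,.4,.3,.2,.1,0,-.02]:
    l=np.array([-.135*np.sin(a),.1-.135*np.cos(a)])
    W=p+np.array([[np.cos(w),-np.sin(w)],[np.sin(w),np.cos(w)]])@l
    print(a,W.round(4),tool(o,(*W,g[2])).round(4))
E
```

```text
time_s: 2.33
ee_pos: [0.5066, 0.0425, 0.1417]
eef_rot: [-1.568, -0.004, -0.337]
force: [0.4, 0.3, 0.1]
grip_width: 0.0564
time_s: 2.83
ee_pos: [0.5066, 0.0425, 0.1419]
eef_rot: [-1.568, -0.003, -0.337]
force: [-1.3, 0.5, 3.3]
grip_width: 0.0219
[0.50658441 0.04251989 0.14190659]
0.508 [0.5054 0.0429] [-0.0024 -0.     -0.0001]
0.4 [0.5179 0.0353] [ 0.0261  0.0001 -0.006 ]
0.3 [0.5301 0.0296] [ 0.053   0.0002 -0.0088]
0.2 [0.5429 0.0252] [ 0.0799  0.0002 -0.0088]
0.1 [0.556 0.022] [ 0.1068  0.0003 -0.0061]
0.0 [0.5693 0.0201] [ 0.1333  0.0005 -0.0007]
-0.02 [0.572  0.0199] [0.1385 0.0005 0.0007]
```

```bash
python3 -m pendant '{"translation":[[0.013,0,-0.003],[0.026,0,-0.006],[0.04,0,-0.0075],[0.053,0,-0.009],[0.067,0,-0.009],[0.08,0,-0.009],[0.093,0,-0.008],[0.107,0,-0.006]],"rot":[[0,0,0],[0,0,0],[0,0,0],[0,0,0],[0,0,0],[0,0,0],[0,0,0],[0,0,0]]}'
python3 - <<'E'
from h import *
o=get_obs();p=np.array([.5724,.055]);w=-.0876
g=o["ee_pos"];print(g)
for a in np.r_[.1,0.05,0,-.02]:
    l=np.array([-.135*np.sin(a),.1-.135*np.cos(a)])
    W=p+np.array([[np.cos(w),-np.sin(w)],[np.sin(w),np.cos(w)]])@l
    print(a,W.round(4),tool(o,(*W,g[2])).round(4))
E
```

```text
time_s: 3.5
ee_pos: [0.5567, 0.0218, 0.142]
eef_rot: [-1.568, -0.003, -0.337]
force: [-2.7, 1.8, 2.2]
grip_width: 0.0216
[0.55670005 0.02179717 0.14202425]
0.1 [0.556 0.022] [-0.0015 -0.     -0.0001]
0.05 [0.5626 0.0209] [0.0118 0.     0.0022]
0.0 [0.5693 0.0201] [0.025  0.0001 0.0052]
-0.02 [0.572  0.0199] [0.0302 0.0001 0.0066]
```

```bash
python3 -m pendant '{"translation":[[0.008,0,0.001],[0.015,0,0.003],[0.021,0,0.004],[0.025,0,0.005],[0.028,0,0.006],[0.03,0,0.0065],[0.03,0,0.0065],[0.03,0,0.0065]],"rot":[[0,0,0],[0,0,0],[0,0,0],[0,0,0],[0,0,0],[0,0,0],[0,0,0],[0,0,0]]}'
python3 - <<'E'
from h import *
o=get_obs();print(o["ee_pos"],o["force"])
C=cam("wrist",o);im=camera("wrist");cv2.imwrite("pics/w3.png",im[:,:,::-1])
t=camera("top");cv2.imwrite("pics/t3.png",cv2.resize(t[120:240,180:300,::-1],None,fx=5,fy=5,interpolation=cv2.INTER_CUBIC))
E
```

```text
time_s: 4.17
ee_pos: [0.5694, 0.02, 0.1418]
eef_rot: [-1.57, 0.004, -0.337]
force: [-25.6, 0.2, 13.7]
grip_width: 0.022
[0.56935332 0.01997222 0.14184596] [-25.63631864   0.24119142  13.66949172]
```

View pics/w3.png

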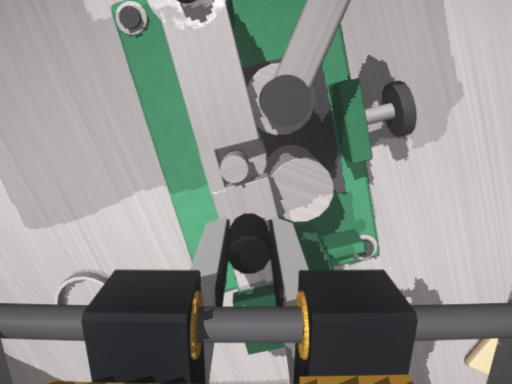

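View pics/t3.png

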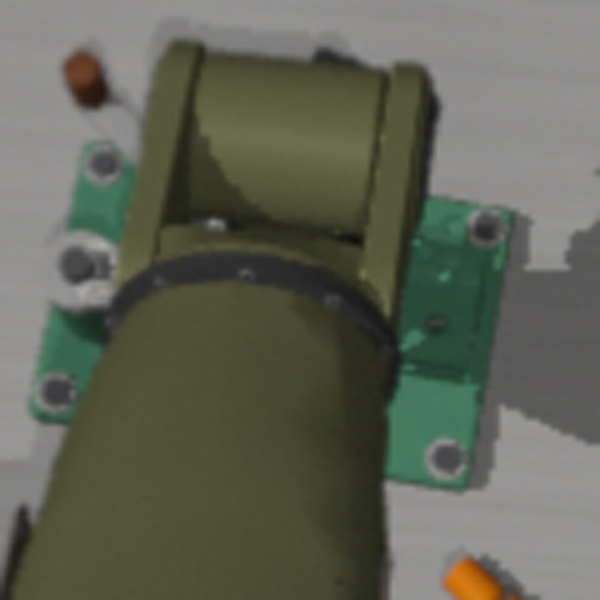

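```bash
python3 -m pendant '{"translation":[[0,0,0],[0,0,0],[0,0,0],[0,0,0]],"rot":[[0,0,0],[0,0,0],[0,0,0],[0,0,0]]}' 
python3 -m pendant '{"translation":[[0,0,0],[0,0,0],[0,0,0],[0,0,0],[0,0,0]],"rot":[[0,0,0],[0,0,0],[0,0,0],[0,0,0],[0,0,0]]}' 0.5 12
python3 -m pendant '{"translation":[[0,-0.07,0],[0,-0.14,0],[0,-0.2,0],[0,-0.2,0],[0,-0.2,0]],"rot":[[0,0,0],[0,0,0],[0,0,0],[0,0,0],[0,0,0]]}'
python3 - <<'E'
from h import *
o=get_obs();print(o["ee_pos"],o["force"],o["qpos"])
print(tool(o,(.4355,-.230,.22)).round(4),(-1.877-o["eef_rot"][2])/(np.pi/2))
C=cam("wrist",o);im=camera("wrist");cv2.imwrite("pics/w4.png",im[:,:,::-1])
p=np.array([.5724,.055]);w=-.0876
W=lambda l:np.r_[p+np.array([[np.cos(w),-np.sin(w)],[np.sin(w),np.cos(w)]])@np.array(l[:2]),l[2]]
print([proj(C,W(l)).round(0).tolist() for l in [(0,-.035,.152),(0,-.1,.118),(0,.1,.105),(0,-.08,.105)]])
E
```

```text
time_s: 4.6
ee_pos: [0.5691, 0.02, 0.1419]
eef_rot: [-1.57, 0.004, -0.337]
force: [-5.6, 0.6, 4.4]
grip_width: 0.0219
time_s: 5.02
ee_pos: [0.5692, 0.0199, 0.1418]
eef_rot: [-1.57, 0.004, -0.337]
force: [-0.3, -0.2, 0.9]
grip_width: 0.0466
time_s: 5.43
ee_pos: [0.5701, 0.0198, 0.2432]
eef_rot: [-1.569, 0.001, -0.337]
force: [0.3, 0.2, -0.8]
grip_width: 0.047
[0.57005915 0.01976896 0.24318419] [ 0.34810004  0.21292162 -0.76245621] [-0.03029665  0.3323791   1.43464419  0.00173446  1.3751759   0.30649208]
[-0.0887  0.0457 -0.5605] -0.9803144919505095
[[[247.0, 197.0]], [[265.0, 253.0]], [[206.0, 24.0]], [[259.0, 227.0]]]
```

View pics/w4.png

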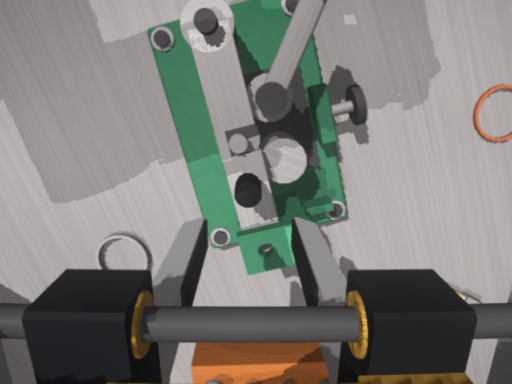

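```bash
python3 -m pendant '{"translation":[[-0.089,0.03,-0.56],[-0.089,0.03,-0.56],[-0.089,0.03,-0.56],[-0.089,0.03,-0.56],[-0.089,0.03,-0.56],[-0.089,0.03,-0.56],[-0.089,0.03,-0.56],[-0.089,0.03,-0.56]],"rot":[[0,0.98,0],[0,0.98,0],[0,0.98,0],[0,0.98,0],[0,0.98,0],[0,0.98,0],[0,0.98,0],[0,0.98,0]]}' 0.6
python3 - <<'E'
from h import *
o=get_obs();t=cam("top");print(ray(t,(299,256.6),.1),ray(t,(381.5,245),.1))
print(tool(o,(.4355,-.230,.22)).round(4),(-1.877-o["eef_rot"][2])/(np.pi/2))
E
```

```text
time_s: 6.15
ee_pos: [0.4318, -0.2334, 0.2246]
eef_rot: [-1.577, 0.004, -1.348]
force: [-0.2, 0.5, -0.0]
grip_width: 0.0563
[ 0.37688533 -0.14544151  0.1       ] [ 0.42482884 -0.36616538  0.1       ]
[-0.005   0.0092  0.0087] -0.33695455540096303
```

```bash
python3 -m pendant '{"translation":[[-0.005,0.009,0.009],[-0.005,0.009,0.009],[-0.005,0.009,0.009],[-0.005,0.009,0.009],[-0.005,0.009,0.009],[-0.005,0.009,0.009],[-0.005,0.009,0.009],[-0.005,0.009,0.009]],"rot":[[0.004,0.337,0],[0.004,0.337,0],[0.004,0.337,0],[0.004,0.337,0],[0.004,0.337,0],[0.004,0.337,0],[0.004,0.337,0],[0.004,0.337,0]]}' 0.6
python3 - <<'E'
from h import *
o=get_obs();print(o["ee_pos"],o["eef_rot"])
C=cam("wrist",o);im=camera("wrist");cv2.imwrite("pics/w5.png",im[:,:,::-1])
print(proj(C,[[.4355,-.230,.1],[.4797,-.2434,.074],[.5243,-.2576,.072],[.5671,-.2717,.07]]).round(0))
t=camera("top");cv2.imwrite("pics/t5.png",cv2.resize(t[120:240,180:300,::-1],None,fx=5,fy=5,interpolation=cv2.INTER_CUBIC))
E
```

```text
time_s: 6.82
ee_pos: [0.4354, -0.2298, 0.2193]
eef_rot: [-1.573, 0.003, -1.875]
force: [-0.8, -0.8, 0.2]
grip_width: 0.0563
[ 0.43543495 -0.22984326  0.21933919] [-1.57307386  0.0025257  -1.87514758]
[[251. 187.]
 [250. 128.]
 [250.  73.]
 [251.  17.]]
```

View pics/w5.png

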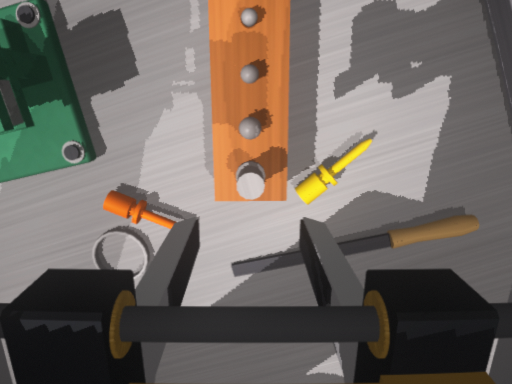

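View pics/t5.png

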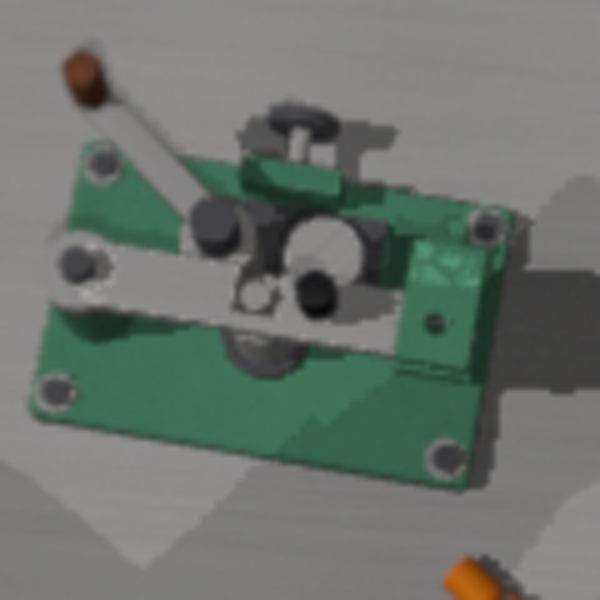

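Run:
```python
from h import *
cv2.imwrite("pics/t6.png",camera("top")[:,:,::-1])
cv2.imwrite("pics/s6.png",camera("side")[:,:,::-1])
```

```text
(no output)
```

View pics/t6.png

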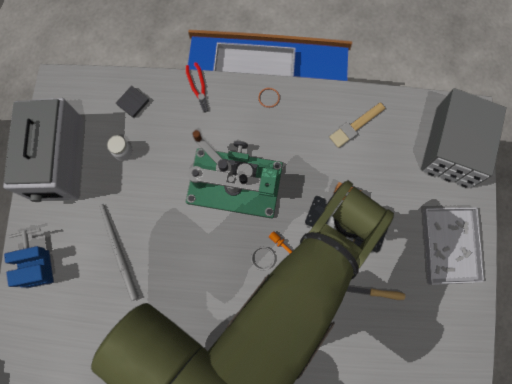

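View pics/s6.png

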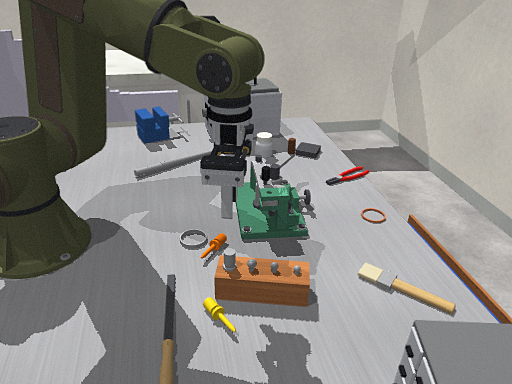

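Run:
```python
import cv2
s=cv2.imread("pics/w5.png");cv2.imwrite("pics/w5c.png",cv2.resize(s[100:220,190:310],None,fx=5,fy=5,interpolation=cv2.INTER_CUBIC))
```

```text
(no output)
```

View pics/w5c.png

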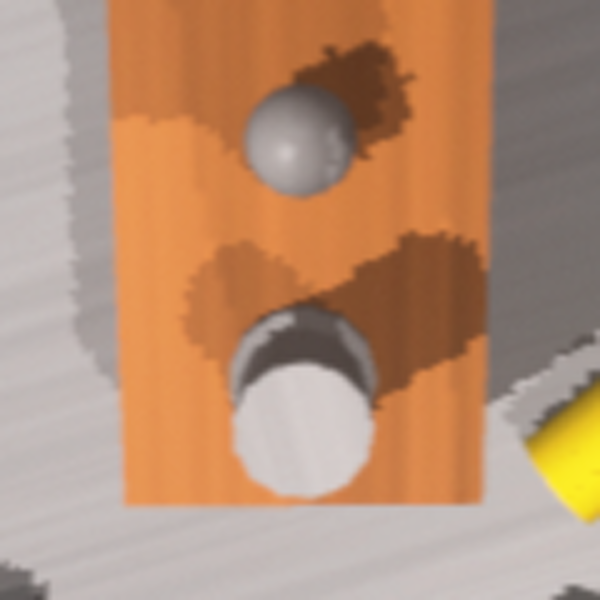

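```bash
python3 -m pendant '{"translation":[[0,0.06,0.001],[0,0.12,0.002],[0,0.18,0.002],[0,0.23,0.002],[0,0.263,0.002],[0,0.263,0.002],[0,0.263,0.002]],"rot":[[0.001,0,0],[0.001,0,0],[0.001,0,0],[0.001,0,0],[0.001,0,0],[0.001,0,0],[0.001,0,0]]}' 0.6
python3 -m pendant '{"translation":[[0,0,0],[0,0,0],[0,0,0],[0,0,0],[0,0,0],[0,0,0],[0,0,0]],"rot":[[0,0,0],[0,0,0],[0,0,0],[0,0,0],[0,0,0],[0,0,0],[0,0,0]]}' 0.1 40
python3 -c "
from h import *
o=get_obs();print(o['ee_pos'],o['eef_rot'],o['grip_width'],o['moment'])"
```

```text
time_s: 7.6
ee_pos: [0.4364, -0.2298, 0.0884]
eef_rot: [-1.572, 0.003, -1.876]
force: [0.3, -0.3, 1.3]
grip_width: 0.0562
time_s: 8.18
ee_pos: [0.4366, -0.23, 0.0888]
eef_rot: [-1.571, 0.002, -1.876]
force: [-0.7, -0.4, 4.6]
grip_width: 0.0233
[ 0.43656099 -0.22997964  0.08883883] [-1.57096361  0.00232159 -1.87600117] 0.023300407783104177 [ 0.04384548  0.23944359 -0.03964188]
```

```bash
python3 -m pendant '{"translation":[[0,-0.04,0],[0,-0.09,0],[0,-0.15,0],[0,-0.21,0],[0,-0.27,0],[0,-0.33,0],[0,-0.35,0],[0,-0.35,0]],"rot":[[0,0,0],[0,0,0],[0,0,0],[0,0,0],[0,0,0],[0,0,0],[0,0,0],[0,0,0]]}'
python3 - <<'E'
from h import *
o=get_obs();print(o["grip_width"],o["force"],o["moment"])
cv2.imwrite("pics/w7.png",camera("wrist")[:,:,::-1]);cv2.imwrite("pics/s7.png",cv2.resize(camera("side")[50:350,100:400,::-1],None,fx=2,fy=2))
# target above fork
print(tool(o,(.5637,-.0446,.255)).round(4),(-1.66-o["eef_rot"][2])/(np.pi/2))
E
```

```text
time_s: 8.85
ee_pos: [0.437, -0.2307, 0.2657]
eef_rot: [-1.567, 0.001, -1.876]
force: [-0.5, 0.4, -2.0]
grip_width: 0.0236
0.023613496908553192 [-0.49232658  0.43317577 -1.98335834] [ 0.02284951 -0.00690326  0.00974211]
[-0.4311  0.0224  0.1298] 0.13752649391944635
```

View pics/w7.png

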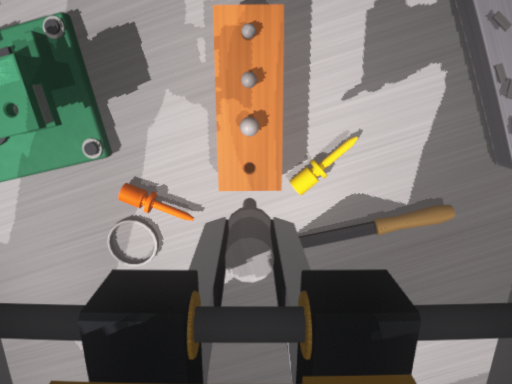

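View pics/s7.png

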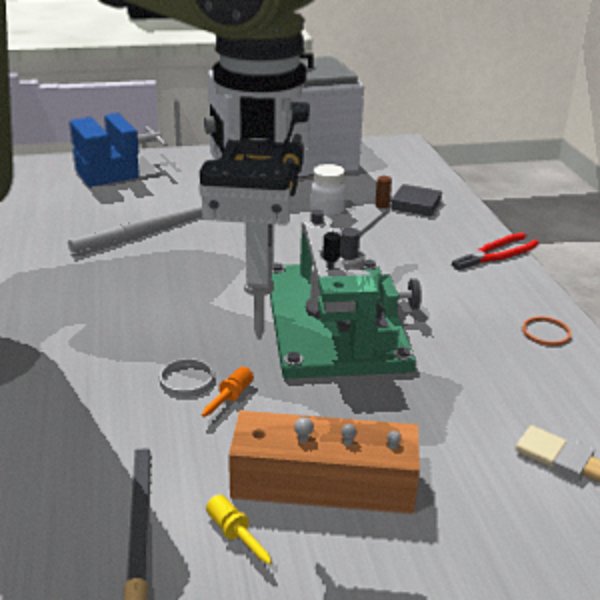

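```bash
python3 -m pendant '{"translation":[[-0.431,0.018,0.13],[-0.431,0.018,0.13],[-0.431,0.018,0.13],[-0.431,0.018,0.13],[-0.431,0.018,0.13],[-0.431,0.018,0.13],[-0.431,0.018,0.13],[-0.431,0.018,0.13]],"rot":[[0.002,-0.137,0],[0.002,-0.137,0],[0.002,-0.137,0],[0.002,-0.137,0],[0.002,-0.137,0],[0.002,-0.137,0],[0.002,-0.137,0],[0.002,-0.137,0]]}'
python3 - <<'E'
from h import *
o=get_obs();print(o["ee_pos"],o["eef_rot"])
print(tool(o,(.5637,-.0446,.22)).round(4),(-1.66-o["eef_rot"][2])/(np.pi/2))
E
```

```text
time_s: 9.62
ee_pos: [0.5625, -0.0435, 0.2512]
eef_rot: [-1.573, 0.003, -1.659]
force: [-0.9, 0.3, -1.6]
grip_width: 0.023
[ 0.56245005 -0.04352708  0.2511626 ] [-1.57278916  0.00284154 -1.6591976 ]
[0.0021 0.0623 0.0028] -0.0005108255184314128
```

```bash
python3 -m pendant '{"translation":[[0.002,0.03,0.003],[0.002,0.05,0.003],[0.002,0.05,0.003],[0.002,0.05,0.003],[0.002,0.05,0.003],[0.002,0.05,0.003]],"rot":[[0.001,0,0],[0.001,0,0],[0.001,0,0],[0.001,0,0],[0.001,0,0],[0.001,0,0]]}'
python3 - <<'E'
from h import *
o=get_obs();print(o["ee_pos"],o["eef_rot"])
C=cam("wrist",o);im=camera("wrist")[:,:,::-1]
cv2.imwrite("pics/w8.png",im);cv2.imwrite("pics/w8c.png",cv2.resize(im[150:270,190:310],None,fx=5,fy=5,interpolation=cv2.INTER_CUBIC))
s=camera("side")[:,:,::-1];cv2.imwrite("pics/s8.png",cv2.resize(s[130:250,210:330],None,fx=5,fy=5,interpolation=cv2.INTER_CUBIC))
e=o["ee_pos"]
print("wrist tip,hole",proj(C,[e-[0,0,.0848],[.5637,-.0446,.118]]).round(1))
print("side tip,hole",proj(cam("side"),[e-[0,0,.0848],[.5637,-.0446,.118]]).round(1))
E
```

```text
time_s: 10.12
ee_pos: [0.5639, -0.0449, 0.2269]
eef_rot: [-1.57, 0.003, -1.66]
force: [0.4, -0.5, -1.3]
grip_width: 0.0232
[ 0.563901   -0.04490083  0.22685098] [-1.57019004  0.00278754 -1.65961039]
wrist tip,hole [[250.1 200. ]
 [249.8 191.4]]
side tip,hole [[269.3 183.2]
 [268.7 191.8]]
```

View pics/w8c.png

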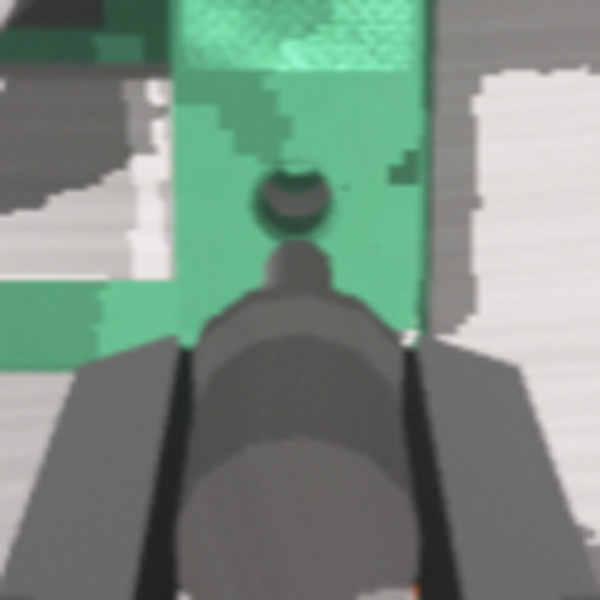

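View pics/s8.png

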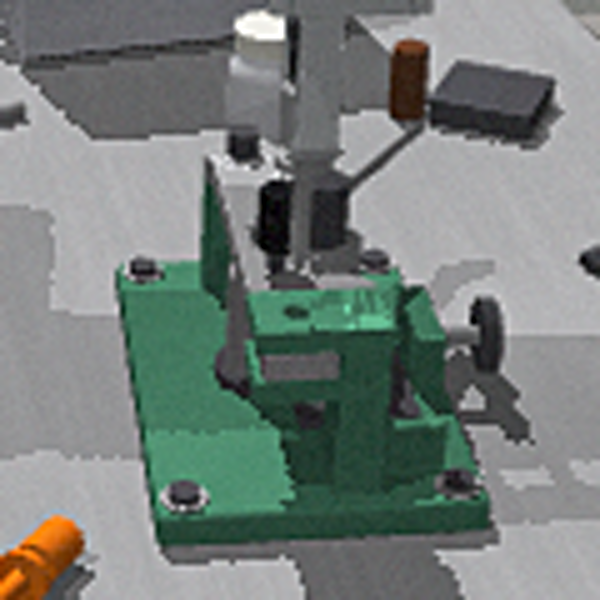

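Run:
```python
from h import *
s=camera("side")[:,:,::-1];cv2.imwrite("pics/s9.png",cv2.resize(s[140:200,240:300],None,fx=10,fy=10,interpolation=cv2.INTER_NEAREST))
e=get_obs()["ee_pos"]
print("side flange,tip,hole",proj(cam("side"),[e-[0,0,.0288],e-[0,0,.0848],[.5637,-.0446,.118]]).round(1))
C=cam("wrist",get_obs())
print(ray(C,(248.1,190.1),.118),ray(C,(249.7,199.8),e[2]-.0848),e)
```

```text
side flange,tip,hole [[270.3 162.3]
 [269.2 183.2]
 [268.7 191.8]]
[ 0.56492514 -0.04309349  0.118     ] [ 0.56409288 -0.04435154  0.14183657] [ 0.5638985  -0.04465421  0.22663657]
```

View pics/s9.png

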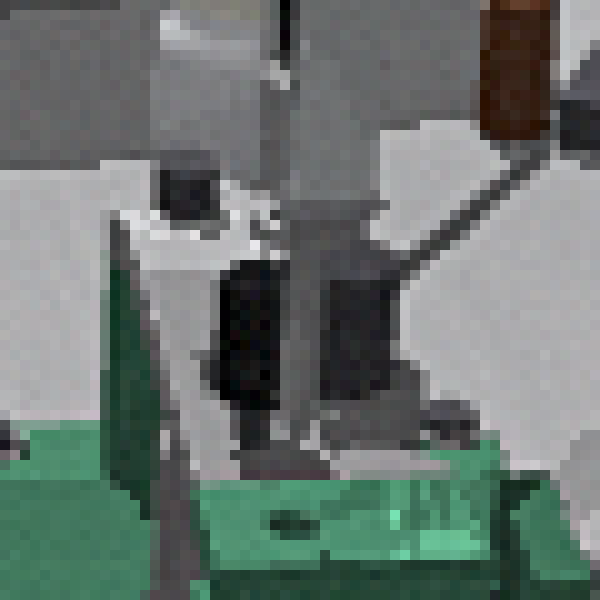

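Run:
```python
from h import *
o=get_obs();print(tool(o,(.5645,-.0437,.208)).round(4))
```

```text
[-0.0019  0.0373  0.001 ]
```

```bash
python3 -m pendant '{"translation":[[-0.002,0.02,0.001],[-0.002,0.037,0.001],[-0.002,0.037,0.001],[-0.002,0.037,0.001],[-0.002,0.037,0.001]],"rot":[[0,0,0],[0,0,0],[0,0,0],[0,0,0],[0,0,0]]}'
python3 - <<'E'
from h import *
o=get_obs();print(o["ee_pos"],o["eef_rot"])
C=cam("wrist",o);im=camera("wrist")[:,:,::-1]
cv2.imwrite("pics/w10c.png",cv2.resize(im[160:240,210:290],None,fx=7,fy=7,interpolation=cv2.INTER_CUBIC))
e=o["ee_pos"]
print("wrist tip,hole",proj(C,[e-[0,0,.0848],[.5645,-.0437,.118]]).round(1))
E
```

```text
time_s: 10.68
ee_pos: [0.5645, -0.0436, 0.2081]
eef_rot: [-1.571, 0.003, -1.659]
force: [-0.5, 0.4, -0.9]
grip_width: 0.0229
[ 0.56452442 -0.04364502  0.20807206] [-1.57063713  0.0027518  -1.65918696]
wrist tip,hole [[250.1 200. ]
 [250.2 197.9]]
```

View pics/w10c.png

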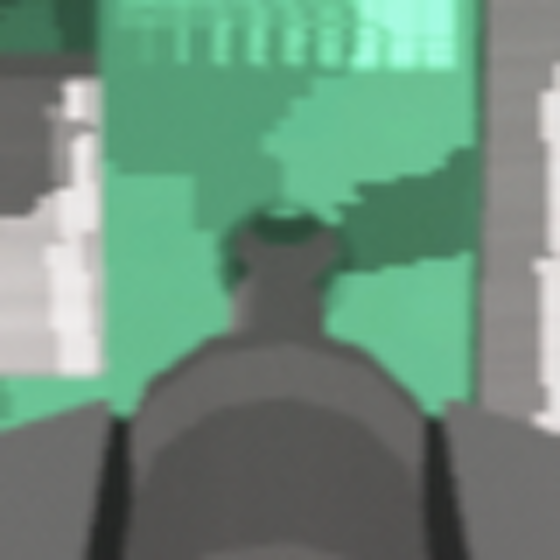

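```bash
python3 -m pendant '{"translation":[[0.0005,0.012,0],[0.0005,0.024,0],[0.0005,0.036,0],[0.0005,0.048,0],[0.0005,0.058,0],[0.0005,0.058,0]],"rot":[[0,0,0],[0,0,0],[0,0,0],[0,0,0],[0,0,0],[0,0,0]]}'
python3 - <<'E'
from h import *
o=get_obs();print(o["ee_pos"],o["eef_rot"],o["force"],o["moment"])
im=camera("wrist")[:,:,::-1];cv2.imwrite("pics/w11.png",cv2.resize(im[140:260,190:310],None,fx=5,fy=5))
E
```

```text
time_s: 11.23
ee_pos: [0.5642, -0.0438, 0.1779]
eef_rot: [-1.572, 0.003, -1.659]
force: [-0.2, -0.6, -1.4]
grip_width: 0.0233
[ 0.56415695 -0.04378716  0.1778813 ] [-1.57211538  0.00284145 -1.65922737] [-0.2236021  -0.59130849 -1.43531511] [-0.01689772 -0.00914481 -0.0032102 ]
```

View pics/w11.png

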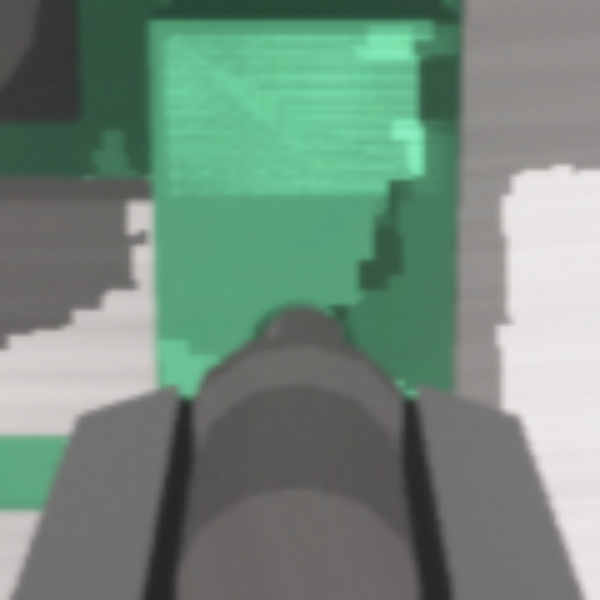

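```bash
python3 -m pendant '{"translation":[[0,0.01,0],[0,0.02,0],[0,0.03,0],[0,0.04,0],[0,0.04,0]],"rot":[[0.001,0,0],[0.001,0,0],[0.001,0,0],[0.001,0,0],[0.001,0,0]]}'
```

```text
time_s: 11.7
ee_pos: [0.564, -0.0438, 0.1573]
eef_rot: [-1.571, 0.003, -1.659]
force: [0.4, -1.5, -1.0]
grip_width: 0.0233
```

```bash
python3 -m pendant '{"translation":[[0,0.007,0],[0,0.014,0],[0,0.02,0],[0,0.02,0],[0,0.02,0]],"rot":[[0,0,0],[0,0,0],[0,0,0],[0,0,0],[0,0,0]]}'
python3 - <<'E'
from h import *
s=camera("side")[:,:,::-1];cv2.imwrite("pics/s12.png",cv2.resize(s[140:220,230:310],None,fx=7,fy=7,interpolation=cv2.INTER_CUBIC))
E
```

```text
time_s: 12.12
ee_pos: [0.564, -0.0438, 0.1472]
eef_rot: [-1.571, 0.003, -1.659]
force: [-0.4, -0.0, -0.9]
grip_width: 0.0235
```

View pics/s12.png

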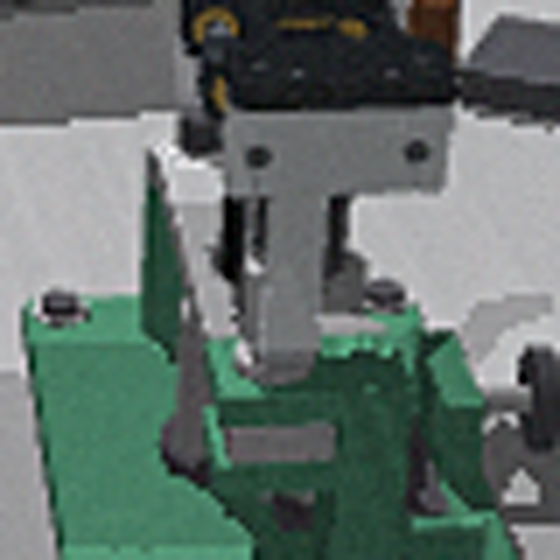

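Almost seated; press gently until the flange touches.

```bash
python3 -m pendant '{"translation":[[0,0.001,0],[0,0.002,0],[0,0.003,0],[0,0.003,0],[0,0.003,0]],"rot":[[0,0,0],[0,0,0],[0,0,0],[0,0,0],[0,0,0]]}'
```

```text
time_s: 12.58
ee_pos: [0.5641, -0.0438, 0.1468]
eef_rot: [-1.57, 0.003, -1.659]
force: [-3.3, 0.2, 9.1]
grip_width: 0.0233
```

```bash
python3 -m pendant '{"translation":[[0,0,0],[0,0,0],[0,0,0],[0,0,0],[0,0,0]],"rot":[[0,0,0],[0,0,0],[0,0,0],[0,0,0],[0,0,0]]}' 0.4
python3 -m pendant '{"translation":[[0,-0.02,0],[0,-0.06,0],[0,-0.12,0],[0,-0.18,0],[0,-0.24,0],[0,-0.24,0],[0,-0.24,0],[0,-0.24,0]],"rot":[[0,0,0],[0,0,0],[0,0,0],[0,0,0],[0,0,0],[0,0,0],[0,0,0],[0,0,0]]}'
python3 -m pendant '{"translation":[[0.08,0,-0.05],[0.16,0,-0.1],[0.24,0,-0.15],[0.32,0,-0.2],[0.4,0,-0.25],[0.48,0,-0.3],[0.5,0,-0.3],[0.5,0,-0.3]],"rot":[[0,0,0],[0,0,0],[0,0,0],[0,0,0],[0,0,0],[0,0,0],[0,0,0],[0,0,0]]}'
python3 - <<'E'
from h import *
s=camera("side")[:,:,::-1];t=camera("top")[:,:,::-1]
a=cv2.resize(s[140:320,190:330],None,fx=3,fy=3,interpolation=cv2.INTER_CUBIC);cv2.imwrite("pics/s13.png",a)
cv2.imwrite("pics/t13.png",cv2.resize(t[120:270,180:380],None,fx=4,fy=4,interpolation=cv2.INTER_CUBIC))
print(proj(cam("top"),[[.564,-.0441,.158],[.5693,.0201,.152]]), proj(cam("side"),[[.564,-.0441,.158],[.5693,.0201,.152]]))
E
```

```text
time_s: 13.0
ee_pos: [0.5641, -0.0437, 0.1467]
eef_rot: [-1.571, 0.003, -1.659]
force: [-0.9, 1.1, 0.0]
grip_width: 0.0375
time_s: 13.67
ee_pos: [0.5638, -0.044, 0.2663]
eef_rot: [-1.571, 0.003, -1.659]
force: [-0.1, 0.5, -0.9]
grip_width: 0.0376
time_s: 14.33
ee_pos: [0.3888, -0.284, 0.2645]
eef_rot: [-1.574, 0.003, -1.664]
force: [1.0, 0.4, -0.2]
grip_width: 0.0376
[[266.76153195 180.18343052]
 [242.62952007 176.88979429]] [[269.51876185 177.19849456]
 [265.2299204  167.04788824]]
```

View pics/s13.png

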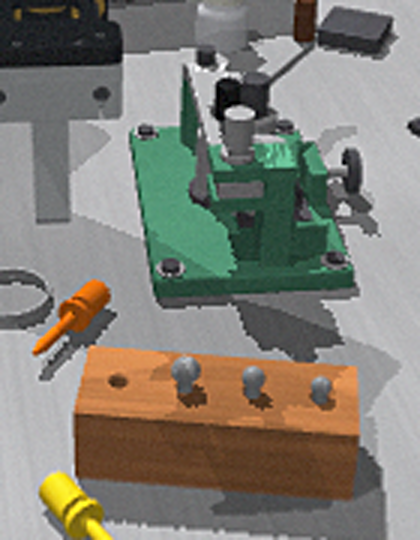

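View pics/t13.png

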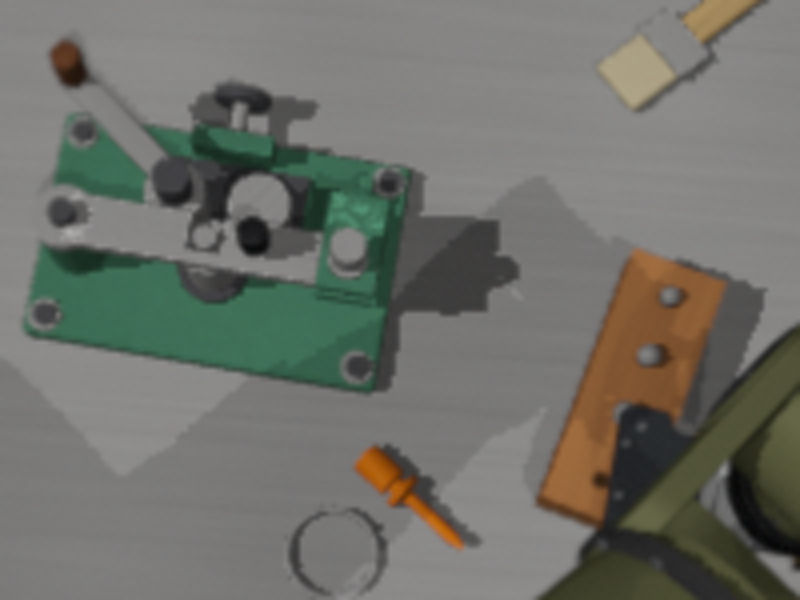

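```bash
python3 -m pendant '{"translation":[[0,-0.02,0],[0,-0.02,0],[0,-0.02,0],[0,-0.02,0]],"rot":[[0,0,0],[0,0,0],[0,0,0],[0,0,0]]}'
python3 -c "
from station import *
print(hand_in())"
```

```text
time_s: 14.77
ee_pos: [0.3919, -0.2798, 0.2746]
eef_rot: [-1.573, 0.004, -1.661]
force: [-0.4, 0.1, 0.2]
grip_width: 0.0377
the job is handed in; nothing more can be done
None
```

The job is done and handed in at about 15 s on the robot clock. The arm is swung home in the fork, and the lock pin stands upright through the fork and the arm.

- **Arm:** I swung it by its knob into the hard stop, ending with about 26 N of push. The knob stopped within 1 mm of the home position I had worked out. The later pictures show the arm still closed.
- **Pin:** I took the grey pin from the end hole of the block. It went down through the fork and arm with no noticeable resistance until the flange touched, at about 9 N and the expected height. After release, the pictures show it upright with its top within 1 pixel of where it should be.
- **Punches:** the last side picture shows all three still standing in the block.
- **Disagreements:** the wrist and side cameras put the fork hole about 1 mm apart. I steered mostly by the wrist camera, and it fitted.
- **Look-alikes:** the orange and yellow pins stood upright at the start and were lying on the bench by the time I next saw them. The fingertips stayed about 0.2 m up over that stretch and I felt no contact, so I think they fell over by themselves.

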